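Vent the filter unit with a rod, then key its bayonet collar and hold it home

ROBOT

A 7-joint arm with a two-finger parallel gripper is mounted at the origin on a cart in front of the work surface, level with it; the furniture and walls round the work are solid. World frame = base frame: x ahead of the robot, y to its left, z up, the work surface at z = 0. Lengths are in m, angles in rad, forces in N, time in s.
With the tool pointing down it reaches from about 0.425 to 0.925 m from the base axis. Payload 6.8 kg.
Tool frame: the origin (TCP) lies between the finger pads; the fingertips stand 14 mm ahead of it and the grasp point (between the pads) lies 5 mm behind it; z points along the fingers, y is the line along which they close (so a half turn about z gives the same grasp; the last joint's range is limited). The gripper opens to 85 mm and grips with 20 to 120 N. Pads are 22 mm wide; open, the fingers measure 114 mm over their backs; the gripper's body (76 mm by 85 mm) begins 54 mm behind the grasp point. The pads swing forward as they close: fully open they stand 13 mm farther back than shut.
Start: joints at [1.052, 0.477, 0.022, 1.555, -0.011, 1.109, -0.083], TCP at [0.27, -0.619, 0.206] pointing down, gripper open.
Joint ranges: [-2.96, 2.96], [-0.34, 2.1], [-1.41, 1.46], [0.24, 2.44], [-1.37, 4.51], [0.17, 1.92], [-2.96, 2.96]. Speed limits (rad/s): [2.39, 2.39, 3.14, 3.14, 3.14, 3.14, 3.14].

INTERFACE

Orientations are given as a rotation vector (axis times angle).
In Python, from bench import r, eyes, ticket gives the robot as it stands. The module is installed in compiled form; this text tells all that it offers.
- The arm moves only by the tool arm_command, never from a script. Its argument "plan" is text: rows parted by semicolons, each of 4 numbers parted by spaces: the shift along the tool's x, y, z in m, then the turn about the tool's z in degrees. In form: tx ty tz yaw; .... A call has 1 to 20 rows; each row shifts and turns the commanded pose from where the row before left it, along the tool's axes as they then stand; what a row does not reach is not made up. A row lasts 1/8 s, in which the tool goes at most 62.5 mm and 10.7 degrees, less where a joint would pass 70% of its speed; a pose out of reach is approached as far as the arm can. A call is refused whole if a number of a shift passes 0.0625 or a number of a turn 10.7, either way. A call with a gripper value outside its range is refused whole. "hand" is the closure, from -1 (fully open) to 1 (shut), set as the call begins (left out, the last holds). The fingers move at their own pace and stop on an object; "grip_force" is the grip in N (left out, the last holds). Time passes only in rows, so rows that do not move let the fingers close. It gives the time, the measured TCP pose, the force, the opening and the grip force at its end, in the units of the state.
- r.get_obs(): the state, without advancing time (a new reading comes with each control period).
- eyes.grab_frame(name): name is "side" or "top"; returns (picture, depth): 420x560x3 uint8, red, green, blue; 420x560 float32, m along the optical axis (not along the pixel's ray), 0 where there is no reading.
- eyes.calibration(name): a dict with "fov_y" (degrees; the focal length in pixels is half the picture's height over the tangent of half this angle, whatever the lens; pixels are square), "cx", "cy" (the principal point, pixels), "origin" and "attitude" of the camera in the world. Camera axes: x right, y up, looking along -z (the intrinsics and any distortion apply to the point x, -y, -z); pixel columns grow to the right and rows downward; lengths in m; the calibration is good to about 2 mm. A picture is of the moment at which its call begins. calibration takes no time and is no camera call.
- ticket.hand_in(): hands the job in; it is judged then, once.
The state is a dict: "clock": time; "joints": joint angles; "qvel": joint speeds; "tau": joint torques, N m; "tcp_pos": TCP position; "orientation": TCP orientation; "contact_force": force on the tool from outside, world axes, zero at the start; "moment": the same for the moment, N m; "grip_width": finger opening in m; "gripper_force": force on a finger pad.
Only numpy, scipy, OpenCV 4.12 (cv2) and the standard library are available. Lean on these libraries where they do the work, as an engineer would, in place of code of your own. Each camera call takes 0.05 s, during which the arm holds its last target. There are 200 camera calls.

TASK

Vent the filter unit: take the white rod out of its stand, press the small sunken button in the top of the unit all the way down with the rod's end, and stand the rod back in its stand. Then grip the unit's knurled collar, turn it clockwise (seen from above) while pressing lightly down until its hidden keyway drops over the pin, push it fully home against its spring, and finish with the hand still gripping it and holding it down; do not knock over the flask, beaker or vials.

Things in the scene. Friction and masses are not known exactly. Their poses are not given: they have to be found in the camera images.
- unit: filter unit, fixed: low metal block 124 (x) x 184 (y) x 55 mm high, origin at the centre of its underside, z up; on its top the sunken button's well at y = -48 mm and the collar at y = +37 mm (both x = 0); two brass hose barbs point to its +x (back)
- well_mouth (a point): centre of the mouth of the button's well, a round hole 24 mm wide in the unit's top face (55 mm above the bench)
- button_face (a point): centre of the top of the sunken button (19 mm wide), 9 mm below the well's mouth when up; moves with the button
- vent_button (a joint): button travel in m, 0 up, 0.005 fully down; its spring takes 1.5 N to start and 4 N fully down, and it comes up again by itself
- collar: round knurled metal collar, 46 mm diameter, 32 mm tall, on the unit; origin on its axis at its underside (72 mm above the bench when up), z up. Turns about z between two stops 97 degrees apart; starts within 17 degrees of the anticlockwise stop. The hidden keyway meets the hidden pin after 20 to 72 degrees of clockwise turn (seen from above), with 7 degrees of play either way
- collar_top (a point): centre of the collar's top face, 104 mm above the bench when up; moves with the collar. Below the collar are a spigot 38 mm wide and, 59 mm above the bench, a flange 66 mm wide
- collar_port (a point): point fixed in the unit, on the collar's axis, 72 mm above the bench. Off the keyway a sprung key ring in the collar meets the pin at 3 mm of push and the collar stops hard at 7 to 8 mm (11 N in all at 7); if pressed 4 to 7 mm when the keyway comes over the pin, the ring drops over it: the push needed falls by 3 to 6 N, the pin blocks further turning, and the collar can go fully home
- collar_push (a joint): how far the collar is pushed down, m: 0 up, 0.012 fully home (stop). Its return spring takes 2.8 N at 0 and 7 N at home, so it rises when let go
- stand: fixed round holder for the rod, 64 mm high, foot 63 mm wide, neck 32 mm wide; origin at the centre of its underside; a vertical round hole 15 mm wide whose floor is 6 mm above the bench, with a funnel mouth that widens from 15 mm (52 mm above the bench) to 27 mm at the top
- stand_mouth (a point): centre of the mouth of the stand's hole, 64 mm above the bench
- rod: white plastic rod, 12 mm diameter, 190 mm long, about 30 g, standing upright, loose, in the stand; its own y axis runs along it, from the foot to the top; origin half-way along it, on its side, 6 mm off its axis
- rod_foot (a point): centre of the rod's lower end; in the stand it is 6 mm above the bench
- rod_top (a point): centre of the rod's upper end; in the stand it is 196 mm above the bench
- flask: glass conical flask, 50 mm wide, 76 mm tall, origin under its centre; bystander
- beaker: small glass beaker, 46 mm wide, 59 mm tall, origin under its centre; bystander
- vial_a: capped sample vial, 22 mm wide, 52 mm tall, origin under its centre, in front of the unit; bystander
- vial_b: capped sample vial, 22 mm wide, 52 mm tall, origin under its centre, near the stand; bystander
Not all that is in view belongs to the job. Of the things that look like the stand, the smaller one is meant.

How it is judged:
By the outcome, as a careful person would: the job done as asked, in the order asked, and still so for the second after the job is handed in, while the arm keeps its last pose, push and grip.
It also fails if it takes over 51 s, if anything falls off the work surface, if the arm or the gripper's body presses on something with over 40 N, if the wrist force passes 120 N, or if a joint passes its speed limit or range.

## Working session

There is one attempt and no reset: what is moved stays moved. The work goes in short steps, Python scripts to look and compute and a tool call to move; the robot and the scene stay as the last step left them, time stands still between calls to the robot, and variables do not carry over. Pictures are saved under pics/ and viewed, at most 10 in all, crops included, and the job is handed in when it is done.

Besides the shell and the picture viewer there is one more tool, called after ">>>" by a JSON object that holds its "op" and its "data", one argument or row to a line. arm_command: Moves the arm, as the interface text tells. Its arguments: {"type":"object","properties":{"plan":{"type":"string"},"hand":{"type":"number"},"grip_force":{"type":"number"}},"required":["plan"]}

```bash
mkdir -p pics
cat > h.py <<'E'
import numpy as np, cv2
from scipy.spatial.transform import Rotation as R
from bench import r, eyes, ticket
def grab(n):
    p,d=eyes.grab_frame(n); cv2.imwrite(f'pics/{n}_{r.get_obs()["clock"]:.2f}.png',p[:,:,::-1]); np.savez(f'last_{n}.npz',p=p,d=d); return p,d
E
python3 - <<'E'
from h import *
for n in ('side','top'):
    print(eyes.calibration(n)); grab(n)
print(r.get_obs())
E
ls pics
```

```text
{'fov_y': 47.8809900295529, 'cx': 276.5539240785761, 'cy': 208.04920471242716, 'origin': array([0.50414934, 0.74685431, 0.65365046]), 'attitude': array([ 0.01750111, -1.57359381, -2.6955624 ])}
{'fov_y': 56.31236718732703, 'cx': 274.8492015817962, 'cy': 211.2486729893577, 'origin': array([ 0.40181259, -0.18018019,  1.15262726]), 'attitude': array([ 0.1124355 , -0.12057686, -1.56979977])}
{'clock': 0.1, 'joints': array([ 1.05188967,  0.47777066,  0.02231619,  1.55634407, -0.01152179,
        1.10930768, -0.08309131]), 'qvel': array([-0.00064369, -0.00242419, -0.00015323, -0.00228217, -0.00130942,
        0.00018692, -0.00088226]), 'tau': array([ 4.09470202e-03, -5.97765541e+01,  1.61426090e+00, -2.81954616e+01,
        1.29200183e-02,  5.06693163e-03,  2.48105016e-05]), 'tcp_pos': array([ 0.26933712, -0.61830346,  0.20509037]), 'orientation': array([-3.07392854e+00, -6.40495546e-01,  6.88881052e-04]), 'contact_force': array([ 0.42799304,  0.30911385, -0.17561767]), 'moment': array([-0.03938117,  0.00849567, -0.01334508]), 'gripper_force': 0.0, 'grip_width': 0.08551627370162611}
side_0.05.png
top_0.10.png
```

View pics/side_0.05.png

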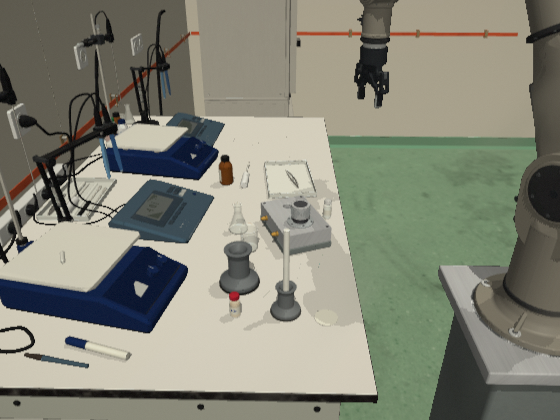

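View pics/top_0.10.png

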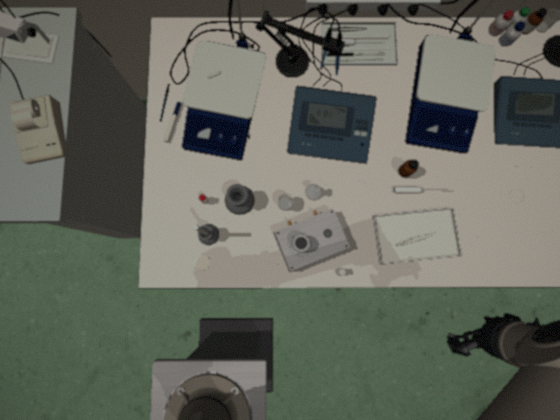

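The side view shows the rod at (287,260) in the small stand at (286,300), with the bigger lookalike at (238,270). The unit is at (297,222) with its collar at (300,210). In the top view the small stand is at (208,233), the big one at (239,198), the unit at (313,240) with its collar at (301,242) and well at (328,233).

```bash
cat >> h.py <<'E'
def cam(n):
    c=eyes.calibration(n); f=210/np.tan(np.radians(c['fov_y']/2)); return f,c['cx'],c['cy'],c['origin'],R.from_rotvec(c['attitude']).as_matrix()
def ray(n,u,v):
    f,cx,cy,o,A=cam(n); return o,(A@np.array([(np.asarray(u)-cx)/f,-(np.asarray(v)-cy)/f,-np.ones_like(np.asarray(u,float))])).T
def onz(n,u,v,z):
    o,d=ray(n,u,v); return o+d*((z-o[2])/d[...,2])[...,None]
def cloud(n,d):
    v,u=np.mgrid[:420,:560]; o,D=ray(n,u.ravel(),v.ravel()); return (o+D*d.ravel()[:,None]).reshape(420,560,3)
def proj(n,P):
    f,cx,cy,o,A=cam(n); q=(np.asarray(P)-o)@A; return np.stack([cx+f*q[...,0]/-q[...,2],cy-f*q[...,1]/-q[...,2]],-1)
E
python3 - <<'E'
from h import *
L={n:np.load(f'last_{n}.npz') for n in('side','top')}
C={n:cloud(n,L[n]['d']) for n in L}
for n in L:
    P=C[n]; print(n, (L[n]['d']==0).mean())
for nm,n,u,v in [('bench','top',400,220),('bench','side',220,350),('collar','top',301,242),('stand','top',208,233),('well','top',328,233),('collar','side',300,206),('rodtop','side',287,232),('rodmid','side',287,260),('flask','top',285,202),('beaker','top',313,192),('vialb','top',203,198),('viala','top',344,272)]:
    print(nm,n,u,v,C[n][v,u].round(4))
p=L['top']['p']; s=L['side']['p']
a=cv2.resize(p[180:285,185:365],None,fx=4,fy=4,interpolation=3); b=cv2.resize(s[185:330,215:355],None,fx=4,fy=4,interpolation=3)
cv2.imwrite('pics/ctop.png',np.clip(a[:,:,::-1]*1.6,0,255)); cv2.imwrite('pics/cside.png',b[:,:,::-1])
# projected slices by height
for n in C:
    P=C[n]; ok=(P[...,0]>.35)&(P[...,0]<.75)&(P[...,1]>-.5)&(P[...,1]<.2)
    for lo,hi in((.05,.06),(.06,.07),(.098,.11),(.12,.2)):
        m=(ok&(P[...,2]>lo)&(P[...,2]<hi)).astype('u1'); k,lab,st,ce=cv2.connectedComponentsWithStats(m)
        for i in range(1,k):
            if st[i,4]>12: q=P[lab==i]; print(n,lo,st[i],q.mean(0).round(4),q.min(0).round(3),q.max(0).round(3))
E
```

```text
side 0.03499574829931973
top 0.003941326530612245
bench top 400 220 [ 0.547  -0.5569  0.0015]
bench side 220 350 [ 0.6225  0.1197 -0.002 ]
collar top 301 242 [ 0.4754 -0.2556  0.1026]
stand top 208 233 [0.5045 0.0014 0.0552]
well top 328 233 [ 0.5045 -0.3362  0.0478]
collar side 300 206 [ 0.4708 -0.2389  0.1033]
rodtop side 287 232 [0.5018 0.017  0.1915]
rodmid side 287 260 [0.5011 0.0179 0.1297]
flask top 285 202 [ 0.6014 -0.2166  0.0029]
beaker top 313 192 [ 0.6214 -0.2951  0.0535]
vialb top 203 198 [0.605  0.0187 0.0507]
viala top 344 272 [ 0.3955 -0.3777  0.0508]
side 0.05 [ 261  196   71   41 1204] [ 0.4845 -0.272   0.0525] [ 0.395 -0.387  0.05 ] [ 0.57  -0.186  0.06 ]
side 0.05 [234 210   8   5  26] [ 0.6282 -0.2919  0.0545] [ 0.619 -0.299  0.05 ] [ 0.636 -0.288  0.059]
side 0.05 [239 224  19  12  79] [ 0.5946 -0.2149  0.0533] [ 0.573 -0.237  0.05 ] [ 0.616 -0.189  0.057]
side 0.05 [228 261  21  10  77] [ 0.6032 -0.0612  0.0552] [ 0.584 -0.075  0.05 ] [ 0.626 -0.054  0.06 ]
side 0.05 [278 284  16   8  58] [0.5031 0.0093 0.0564] [ 0.488 -0.     0.051] [0.518 0.023 0.06 ]
side 0.
[... 1114 characters left out ...]
28   7   8  16] [0.5082 0.0045 0.0563] [ 0.499 -0.002  0.053] [0.518 0.016 0.06 ]
top 0.05 [339 269   7   7  37] [ 0.3958 -0.3714  0.0522] [ 0.387 -0.381  0.05 ] [ 0.404 -0.363  0.056]
top 0.06 [197 225  15  15 102] [0.5049 0.0091 0.0633] [ 0.487 -0.008  0.06 ] [0.526 0.031 0.069]
top 0.06 [288 241   4   8  15] [ 0.4732 -0.2274  0.0612] [ 0.462 -0.231  0.06 ] [ 0.481 -0.222  0.063]
top 0.098 [292 235  18  17 235] [ 0.4727 -0.2535  0.1039] [ 0.451 -0.277  0.099] [ 0.494 -0.231  0.109]
top 0.12 [193 225  11   8  50] [0.5046 0.008  0.1718] [0.5   0.004 0.121] [0.511 0.015 0.198][ WARN:0@0.213] global loadsave.cpp:1063 imwrite_ Unsupported depth image for selected encoder is fallbacked to CV_8U.
```

View pics/cside.png

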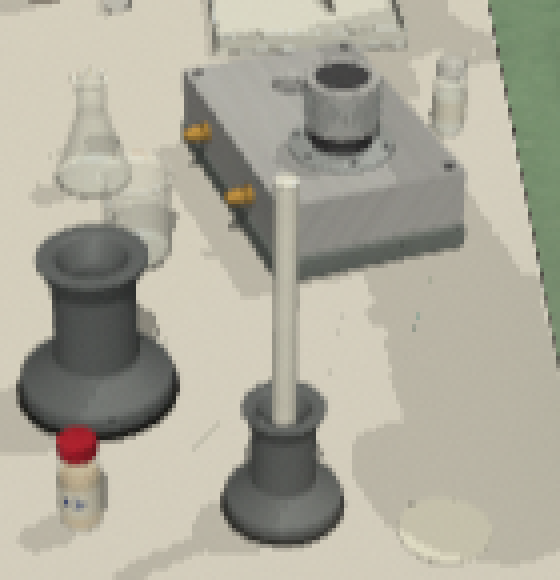

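View pics/ctop.png

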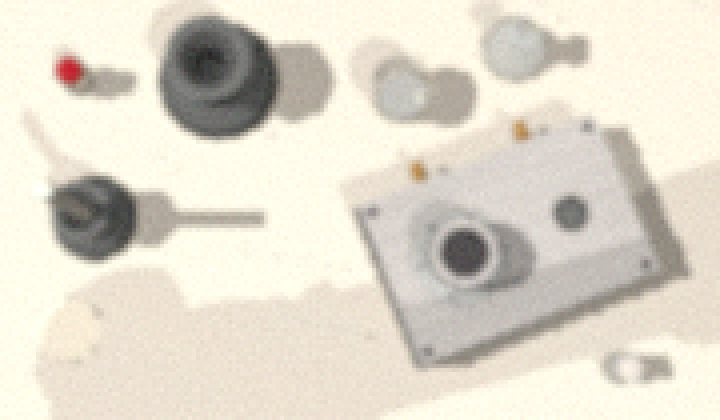

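The enlarged crops confirm it. The small stand holding the rod is at (286,300) in the side view. The larger one at (238,270) is empty, so the small one is meant. The well is at about (327,233) in the top view. I'll square up the tool first while measuring the well and collar finely.

>>> {"op": "arm_command", "data": {
  "plan": "0 0 -0.015 8; 0 0 -0.015 8; 0 0 -0.015 7.5; 0 0 0 0",
  "hand": -1
}}

```text
clock: 0.6
tcp_pos: [0.2699, -0.6193, 0.2518]
orientation: [3.14, 0.003, 0.001]
contact_force: [-0.3, 0.5, -0.3]
grip_width: 0.0852
gripper_force: 0.0
```

Run:
```python
from h import *
o=r.get_obs(); print(o['clock'],o['tcp_pos'],R.from_rotvec(o['orientation']).as_matrix().round(3),o['joints'][6])
L={n:np.load(f'last_{n}.npz') for n in('side','top')}
p=L['top']['p']; g=cv2.cvtColor(p,cv2.COLOR_RGB2GRAY)
def blob(x0,y0,x1,y1,t):
    m=(g[y0:y1,x0:x1]<t).astype('u1'); k,lab,st,ce=cv2.connectedComponentsWithStats(m)
    i=1+np.argmax(st[1:,4]); return ce[i]+[x0,y0],st[i]
for t in(60,70,80,90):
  try:
    w,s=blob(320,226,336,241,t); c,s2=blob(293,233,310,250,t)
    print(t,w,s[2:],c,s2[2:],onz('top',*w,.055),onz('top',*c,.104))
  except Exception as e: print(t,e)
# unit edges at z=.055 from cloud, min area rect
for n in L:
    P=cloud(n,L[n]['d']); m=(abs(P[...,2]-.054)<.006)&(abs(P[...,0]-.487)<.1)&(abs(P[...,1]+.29)<.115)
    k,lab,st,ce=cv2.connectedComponentsWithStats(m.astype('u1')); i=1+np.argmax(st[1:,4])
    print(n,cv2.minAreaRect(P[lab==i][:,:2].astype('f4')*1000))
```

```text
0.6 [ 0.26985074 -0.61927951  0.25178719] [[ 1.     0.002  0.001]
 [ 0.002 -1.    -0.002]
 [ 0.001  0.002 -1.   ]] -0.4589252307067602
60 attempt to get argmax of an empty sequence
70 [328.8 231.2] [4 4 5] [300.69767442 242.54651163] [11 10 86] [ 0.50887626 -0.33750123  0.055     ] [ 0.47383545 -0.2546601   0.104     ]
80 [327.24390244 233.        ] [ 7  7 41] [300.80612245 242.80612245] [11 11 98] [ 0.50381489 -0.33301402  0.055     ] [ 0.47314196 -0.25494138  0.104     ]
90 [327.375      232.72916667] [ 8  8 48] [300.7027027  242.58558559] [ 12  12 111] [ 0.50457658 -0.3333993   0.055     ] [ 0.47373113 -0.25467226  0.104     ]
side ((483.4217224121094, -285.7738037109375), (122.28728485107422, 185.21435546875), 21.543880462646484)
top ((486.42266845703125, -288.187255859375), (120.06581115722656, 180.2364501953125), 21.609638214111328)
```

>>> {"op": "arm_command", "data": {
  "plan": "0.0147 -0.0394 0 0; 0.0147 -0.0394 0 0; 0.0147 -0.0394 0 0; 0.0147 -0.0394 0 0; 0.0147 -0.0394 0 0; 0.0147 -0.0394 0 0; 0.0147 -0.0394 0 0; 0.0147 -0.0394 0 0; 0.0147 -0.0394 0 0; 0.0147 -0.0394 0 0; 0.0147 -0.0394 0 0; 0.0147 -0.0394 0 0; 0.0147 -0.0394 0 0; 0.0147 -0.0394 0 0; 0.0147 -0.0394 0 0; 0.0147 -0.0394 0 0; 0 0 0 0; 0 0 0 0"
}}

```text
clock: 2.85
tcp_pos: [0.5037, 0.0109, 0.2502]
orientation: [3.141, 0.003, -0.002]
contact_force: [0.1, -0.6, 0.2]
grip_width: 0.0854
gripper_force: 0.0
```

>>> {"op": "arm_command", "data": {
  "plan": "0 0 0.02 0; 0 0 0.02 0; 0 0 0.02 0; 0 0 0.02 0; 0 0 0.02 0; 0 0 0 0"
}}

```text
clock: 3.6
tcp_pos: [0.5027, 0.0099, 0.1496]
orientation: [3.141, -0.001, -0.006]
contact_force: [-0.3, -1.3, 1.2]
grip_width: 0.0854
gripper_force: 0.0
```

>>> {"op": "arm_command", "data": {
  "plan": "0 0 0 0; 0 0 0 0; 0 0 0 0; 0 0 0 0; 0 0 0 0; 0 0 0 0; 0 0 0 0; 0 0 0 0",
  "hand": 1,
  "grip_force": 40
}}

```text
clock: 4.6
tcp_pos: [0.5048, 0.0117, 0.1513]
orientation: [3.142, 0.001, 0.001]
contact_force: [-0.6, -0.8, 6.9]
grip_width: 0.0101
gripper_force: 39.3
```

Run:
```python
from h import *
p,d=grab('side'); b=cv2.resize(p[170:330,215:355],None,fx=3.5,fy=3.5,interpolation=3)
cv2.imwrite('pics/g1.png',b[:,:,::-1]); o=r.get_obs(); print(o['grip_width'],o['contact_force'],o['moment'],o['tcp_pos'])
```

```text
0.010161049770721318 [-0.16576903 -0.68958238  5.58721314] [-0.2285744  -0.01479474  0.0156177 ] [0.50475754 0.0116811  0.15133465]
```

View pics/g1.png

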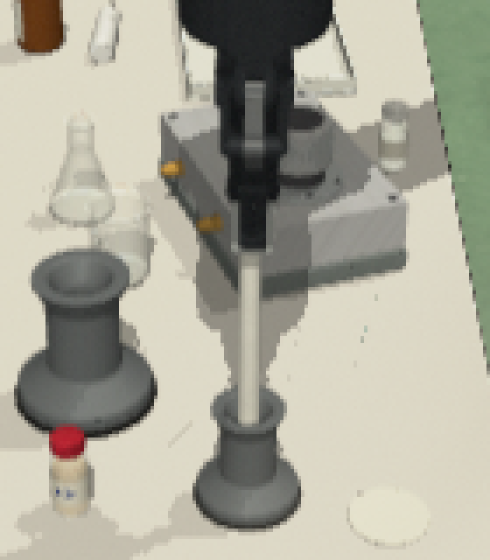

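Rod gripped and still upright in the stand: it runs from (250,250) to (248,420) in the crop. Lifting.

>>> {"op": "arm_command", "data": {
  "plan": "0 0 -0.01 0; 0 0 -0.02 0; 0 0 -0.02 0; 0 0 -0.025 0; 0 0 -0.025 0; 0 0 -0.02 0; 0 0 0 0; 0 0 0 0"
}}

```text
clock: 5.65
tcp_pos: [0.5037, 0.0117, 0.2701]
orientation: [3.141, 0.001, -0.002]
contact_force: [0.3, -0.6, -0.8]
grip_width: 0.0103
gripper_force: 39.1
```

```bash
cat >> h.py <<'E'
def rod():
    "axis points of the held rod from each view; returns foot estimate and direction"
    t=np.array(r.get_obs()['tcp_pos']); out=[]
    for n in('side','top'):
        p,d=grab(n); P=cloud(n,d)
        m=(abs(P[...,0]-t[0])<.03)&(abs(P[...,1]-t[1])<.03)&(P[...,2]<t[2]-.022)&(P[...,2]>t[2]-.155)&(P[...,2]>.075)&(p.min(2)>95)
        q=P[m]; 
        if len(q)<15: print(n,'few',len(q)); continue
        o=cam(n)[3]; h=(q-o); h[:,2]=0; h/=np.linalg.norm(h,axis=1)[:,None]; q=q+.0055*h
        ax=[np.polyfit(q[:,2]-t[2],q[:,i]-t[i],1) for i in(0,1)]
        print(n,len(q),'slope',[a[0].round(3) for a in ax],'foot off',[np.polyval(a,-.145).round(4) for a in ax],'at grip',[np.polyval(a,0).round(4) for a in ax],'zmin',q[:,2].min().round(4))
    o=r.get_obs(); print(t,o['contact_force'],o['moment'],o['grip_width'])
E
python3 -c "
from h import *
rod()"
```

```text
side 363 slope [np.float64(0.001), np.float64(-0.003)] foot off [np.float64(-0.0015), np.float64(0.0008)] at grip [np.float64(-0.0013), np.float64(0.0003)] zmin 0.1249
top few 12
[0.50366387 0.01165172 0.27006614] [ 0.92097142 -0.41545678 -0.78903534] [ 0.01384962 -0.01446543 -0.01995467] 0.010476644143924756
```

>>> {"op": "arm_command", "data": {
  "plan": "0 0.02 0 0; 0 0.027 0 0; 0 0.03 0 0; 0 0.03 0 0; 0 0.03 0 0; 0 0.03 0 0; 0 0.03 0 0; 0 0.03 0 0; 0 0.03 0 0; 0 0.03 0 0; 0 0.027 0 0; 0 0.02 0 0; 0 0.01 0 0; 0 0 0.02 0; 0 0 0.02 0; 0 0 0.02 0; 0 0 0 0; 0 0 0 0"
}}

```text
clock: 8.0
tcp_pos: [0.5052, -0.3321, 0.2118]
orientation: [3.141, 0.002, 0.001]
contact_force: [-0.4, -0.5, -0.5]
grip_width: 0.0105
gripper_force: 39.1
```

Run:
```python
from h import *
rod()
p=np.load('last_side.npz')['p']; t=np.load('last_top.npz')['p']
a=cv2.resize(p[185:265,250:350],None,fx=4,fy=4,interpolation=3); b=cv2.resize(t[200:280,280:380],None,fx=4,fy=4,interpolation=3)
cv2.imwrite('pics/w1.png',np.hstack([a,b])[:,:,::-1])
```

```text
side 178 slope [np.float64(-0.011), np.float64(-0.004)] foot off [np.float64(-0.0008), np.float64(0.0016)] at grip [np.float64(-0.0024), np.float64(0.001)] zmin 0.0755
top few 0
[ 0.50516952 -0.3320732   0.21177196] [-0.49033113 -0.27897593 -0.733857  ] [ 0.00979456  0.01003083 -0.01974061] 0.010157782322541147
```

View pics/w1.png

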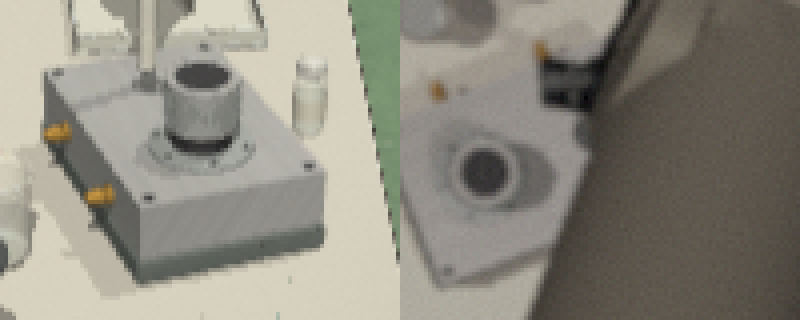

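The foot hovers just over the well, at about (287,204) in the side view. I'll check the well's place in that same view numerically.

Run:
```python
from h import *
s=cv2.imread('pics/side_0.05.png',0); w=s[200:212,279:296]; print(w)
for P in [(.5035,-.3325,.055),(.504,-.332,.055),(.504,-.332,.0665)]: print(proj('side',P))
```

```text
[[172 167 166 169 169 169 170 170 167 167 168 168 168 168 162 170 159]
 [172 170 167 168 169 169 172 170 170 169 170 169 169 170 160 151 138]
 [172 174 170 166 167 169 170 170 176 174 170 168 160 171 163 105  70]
 [172 173 173 169 167 171 173 168 177 179 172 171 161 172 137  74  67]
 [172 172 173 171 156 152 158 154 159 161 146 159 153 171 148  71  68]
 [170 172 174 166 126 121 132 139 142 140 120 131 113 161 170 111  79]
 [171 172 171 165 116 123 135 134 136 134 137 116  94 131 155 154 135]
 [172 171 171 173 152 142 136 124 124 122 134 116 107 107 129 150 159]
 [173 172 171 172 174 167 157 145 143 144 153 133 115 115 120 124 134]
 [173 173 171 172 172 174 174 173 170 170 171 159 115 120 111 125 124]
 [173 173 172 172 173 172 174 174 172 170 170 165 118 119 110 117 122]
 [175 174 173 172 172 173 172 174 174 171 170 163 117 116 114 117 125]]
[286.26427867 204.51453445]
[286.07151537 204.60527581]
[286.11774545 200.73194147]
```

>>> {"op": "arm_command", "data": {
  "plan": "-0.001 0 0.009 0; 0 0 0.009 0; 0 0 0.003 0; 0 0 0.002 0; 0 0 0 0; 0 0 0 0"
}}

```text
clock: 8.85
tcp_pos: [0.5039, -0.3324, 0.1884]
orientation: [3.141, 0.001, 0.001]
contact_force: [0.1, 0.1, 1.9]
grip_width: 0.0101
gripper_force: 39.3
```

>>> {"op": "arm_command", "data": {
  "plan": "0 0 0.002 0; 0 0 0.002 0; 0 0 0 0; 0 0 0 0"
}}

```text
clock: 9.35
tcp_pos: [0.5052, -0.3331, 0.1862]
orientation: [3.14, 0.001, 0.006]
contact_force: [-1.3, -0.1, 11.5]
grip_width: 0.0103
gripper_force: 40.3
```

>>> {"op": "arm_command", "data": {
  "plan": "0 0 0.001 0; 0 0 0 0; 0 0 0 0"
}}

```text
clock: 9.72
tcp_pos: [0.5059, -0.3334, 0.1861]
orientation: [3.139, 0.001, 0.009]
contact_force: [-0.4, 0.9, 15.6]
grip_width: 0.0105
gripper_force: 40.7
```

>>> {"op": "arm_command", "data": {
  "plan": "0 0 -0.01 0; 0 0 -0.02 0; 0 0 -0.025 0; 0 0 -0.025 0; 0 0 -0.009 0; 0 -0.01 0 0; 0 -0.02 0 0; 0 -0.027 0 0; 0 -0.03 0 0; 0 -0.03 0 0; 0 -0.03 0 0; 0 -0.03 0 0; 0 -0.03 0 0; 0 -0.03 0 0; 0 -0.03 0 0; 0 -0.03 0 0; 0 -0.027 0 0; 0 -0.02 0 0; 0 0 0 0; 0 0 0 0"
}}

```text
clock: 12.22
tcp_pos: [0.5027, 0.0112, 0.2714]
orientation: [3.141, 0.001, -0.002]
contact_force: [-0.2, -0.6, 0.9]
grip_width: 0.0102
gripper_force: 39.1
```

```bash
python3 -c "
from h import *
rod()"
```

```text
side 371 slope [np.float64(0.001), np.float64(0.011)] foot off [np.float64(-0.0014), np.float64(-0.0002)] at grip [np.float64(-0.0013), np.float64(0.0014)] zmin 0.1263
top few 9
[0.50272463 0.0112306  0.27144495] [ 0.18607262 -0.01507383 -0.05562399] [ 0.00298785  0.0225296  -0.00433564] 0.01040528474401048
```

>>> {"op": "arm_command", "data": {
  "plan": "0.001 0 0.02 0; 0 0 0.02 0; 0 0 0.015 0; 0 0 0.01 0; 0 0 0.01 0; 0 0 0.01 0; 0 0 0.01 0; 0 0 0 0; 0 0 0 0"
}}

```text
clock: 13.45
tcp_pos: [0.5045, 0.0117, 0.1772]
orientation: [-3.142, -0.001, -0.0]
contact_force: [1.1, -0.3, -0.1]
grip_width: 0.0102
gripper_force: 39.1
```

>>> {"op": "arm_command", "data": {
  "plan": "0 0 0.01 0; 0 0 0.007 0; 0 0 0.005 0; 0 0 0.002 0; 0 0 0 0; 0 0 0 0"
}}

```text
clock: 14.2
tcp_pos: [0.5044, 0.0117, 0.1531]
orientation: [3.142, 0.001, 0.0]
contact_force: [-0.3, 0.1, -0.6]
grip_width: 0.0097
gripper_force: 39.1
```

Foot about 1–2 mm off the floor. Release and rise straight up.

>>> {"op": "arm_command", "data": {
  "plan": "0 0 0.001 0; 0 0 0 0"
}}

```text
clock: 14.45
tcp_pos: [0.5044, 0.0117, 0.1521]
orientation: [-3.142, -0.001, -0.0]
contact_force: [0.1, -1.4, -0.1]
grip_width: 0.0102
gripper_force: 39.1
```

>>> {"op": "arm_command", "data": {
  "plan": "0 0 0 0; 0 0 0 0; 0 0 0 0; 0 0 0 0; 0 0 0 0; 0 0 0 0; 0 0 -0.01 0; 0 0 -0.02 0; 0 0 -0.03 0; 0 0 -0.03 0; 0 0 0 0",
  "hand": -1
}}

```text
clock: 15.82
tcp_pos: [0.5061, 0.012, 0.245]
orientation: [-3.141, -0.001, -0.009]
contact_force: [-0.4, 0.4, 0.7]
grip_width: 0.0853
gripper_force: 0.0
```

Run:
```python
from h import *
p,d=grab('side'); P=cloud('side',d)
m=(abs(P[...,0]-.5035)<.02)&(abs(P[...,1]-.014)<.02)&(P[...,2]>.08)&(P[...,2]<.21)&(p.min(2)>95)
q=P[m]; print(len(q),q.mean(0),q.min(0),q.max(0)); o=r.get_obs(); print(o['tcp_pos'],o['joints'][[0,6]],o['grip_width'])
```

```text
312 [0.5040149  0.01587557 0.14020997] [0.49857718 0.00760517 0.08004372] [0.50916338 0.02142286 0.19442238]
[0.50511184 0.01177369 0.24338215] [ 0.15344111 -1.78301208] 0.08542059054069676
```

>>> {"op": "arm_command", "data": {
  "plan": "-0.002 0.015 0 0; -0.003 0.025 0 0; -0.004 0.03 0 0; -0.004 0.03 0 0; -0.004 0.03 0 0; -0.004 0.03 0 0; -0.004 0.03 0 0; -0.004 0.03 0 0; -0.003 0.025 0 0; -0.001 0.015 0 0; 0 0.005 0 0; 0 0 0.018 -10; 0 0 0.018 -10; 0 0 0.018 -10; 0 0 0.018 -10; 0 0 0.018 -10; 0 0 0.018 -10; 0 0 0 0; 0 0 0 0"
}}

```text
clock: 18.25
tcp_pos: [0.472, -0.253, 0.1346]
orientation: [2.722, 1.568, 0.001]
contact_force: [0.2, -0.8, 0.3]
grip_width: 0.0853
gripper_force: 0.0
```

Run:
```python
from h import *
o=r.get_obs(); M=R.from_rotvec(o['orientation']).as_matrix(); print(o['tcp_pos'],o['joints'][6],M.round(3))
for c in [(.4722,-.2533)]: print('tool shift',M.T@(np.array([*c,.090])-o['tcp_pos']))
p,d=grab('side'); b=cv2.resize(p[150:270,230:370],None,fx=4,fy=4,interpolation=3); cv2.imwrite('pics/c1.png',b[:,:,::-1])
```

```text
[ 0.47201846 -0.25302408  0.13456649] -0.2748632007393961 [[ 0.502  0.865  0.001]
 [ 0.865 -0.502 -0.   ]
 [ 0.     0.001 -1.   ]]
tool shift [-0.00016109  0.00027165  0.0445666 ]
```

View pics/c1.png

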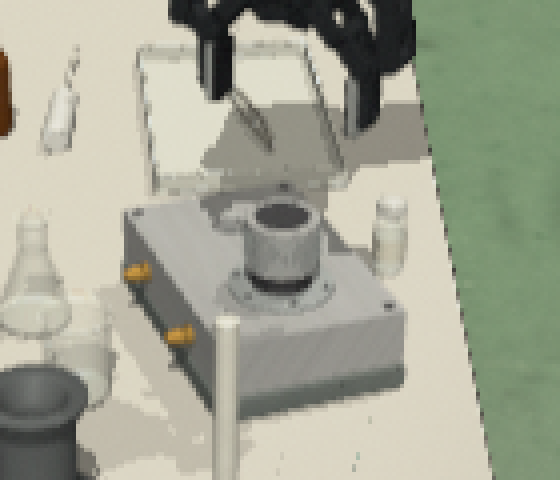

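The rod is back in its stand, with its top at crop (228,320). The open fingers straddle the collar at crop (283,210). Descending and gripping.

>>> {"op": "arm_command", "data": {
  "plan": "0 0 0.012 0; 0 0 0.012 0; 0 0 0.012 0; 0 0 0.008 0; 0 0 0 0; 0 0 0 0"
}}

```text
clock: 19.05
tcp_pos: [0.4718, -0.2534, 0.0902]
orientation: [2.72, 1.571, 0.0]
contact_force: [-0.5, 0.2, 0.0]
grip_width: 0.0855
gripper_force: 0.0
```

>>> {"op": "arm_command", "data": {
  "plan": "0 0 0 0; 0 0 0 0; 0 0 0 0; 0 0 0 0; 0 0 0 0; 0 0 0 0",
  "hand": 1,
  "grip_force": 60
}}

```text
clock: 19.8
tcp_pos: [0.4715, -0.2533, 0.09]
orientation: [2.72, 1.572, -0.0]
contact_force: [-0.3, 0.4, 0.0]
grip_width: -0.0002
gripper_force: 0.0
```

Run:
```python
from h import *
p,d=grab('side'); t,_=grab('top')
a=cv2.resize(p[150:270,250:350],None,fx=4,fy=4,interpolation=3); b=cv2.resize(t[180:300,250:350],None,fx=4,fy=4,interpolation=3); cv2.imwrite('pics/c2.png',np.hstack([a,b])[:,:,::-1])
o=r.get_obs(); print(o)
```

```text
{'clock': 19.9, 'joints': array([ 0.61313634,  0.41200569, -0.29226707,  1.9771868 ,  0.1656665 ,
        0.77495184, -0.29773339]), 'qvel': array([ 4.04356474e-04, -2.02548265e-04, -1.84553651e-05,  1.03641427e-03,
        2.02256873e-03, -1.70403576e-03, -5.74011003e-04]), 'tau': array([ 1.23689180e-03, -4.86190081e+01, -2.26129264e+00, -2.17001581e+01,
        9.59683297e-03,  1.47812767e-03,  7.14443263e-05]), 'tcp_pos': array([ 0.47155271, -0.25332584,  0.09000175]), 'orientation': array([ 2.72018769e+00,  1.57166743e+00, -2.29661381e-06]), 'contact_force': array([ 0.25479754, -0.19329678,  0.33510058]), 'moment': array([-0.02947838,  0.02975642, -0.01531633]), 'gripper_force': 0.0, 'grip_width': -0.00026862570601708766}
```

View pics/c2.png

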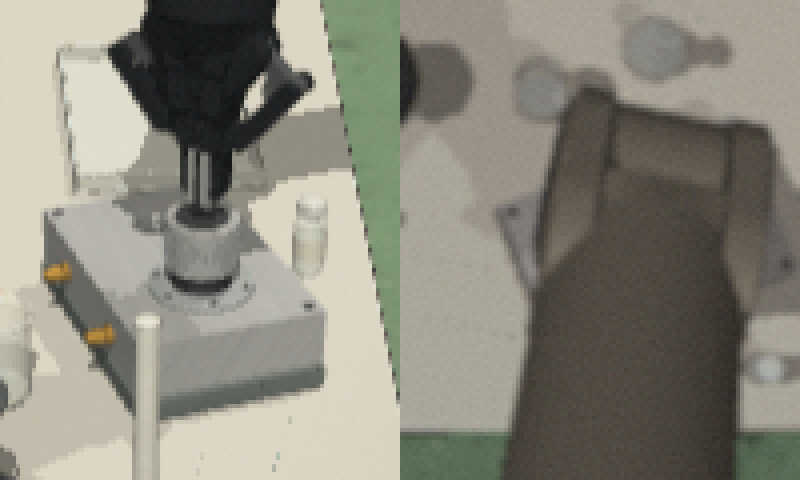

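The fingers shut over the collar without holding it. The tips end at side crop (200,210), over the collar's top face. I'll read their height from depth.

Run:
```python
from h import *
L=np.load('last_side.npz'); P=cloud('side',L['d'])
print(proj('side',np.array([[.4715,-.2533,z] for z in(.076,.09,.104,.118)])))
for v in range(188,212,2): print(v,[tuple(P[v,u].round(3)) for u in(297,300,303)],L['p'][v,300])
```

```text
[[299.30093008 212.8855095 ]
 [299.44054973 207.8880594 ]
 [299.581855   202.83027544]
 [299.7248766  197.71105837]]
188 [(np.float64(0.479), np.float64(-0.245), np.float64(0.148)), (np.float64(0.472), np.float64(-0.246), np.float64(0.148)), (np.float64(0.465), np.float64(-0.236), np.float64(0.153))] [95 97 92]
190 [(np.float64(0.479), np.float64(-0.243), np.float64(0.144)), (np.float64(0.472), np.float64(-0.239), np.float64(0.146)), (np.float64(0.465), np.float64(-0.244), np.float64(0.144))] [127 128 121]
192 [(np.float64(0.479), np.float64(-0.241), np.float64(0.14)), (np.float64(0.472), np.float64(-0.242), np.float64(0.139)), (np.float64(0.465), np.float64(-0.239), np.float64(0.141))] [127 129 122]
194 [(np.float64(0.478), np.float64(-0.246), np.float64(0.132)), (np.float64(0.472), np.float64(-0.24), np.float64(0.135)), (np.float64(0.464), np.float64(-0.24), np.float64(0.135))] [127 129 122]
196 [(np.float64(0.478), np.float64(-0.244), np.float64(0.127)), (np.float64(0.471), np.float64(-0.238), np.float64(0.131)), (np.float64(0.464), np.float64(-0.241), np.float64(0.129))] [126 128
[... 683 characters left out ...]
loat64(-0.251), np.float64(0.102)), (np.float64(0.463), np.float64(-0.257), np.float64(0.099))] [52 51 51]
206 [(np.float64(0.478), np.float64(-0.241), np.float64(0.102)), (np.float64(0.471), np.float64(-0.241), np.float64(0.102)), (np.float64(0.463), np.float64(-0.243), np.float64(0.101))] [61 61 60]
208 [(np.float64(0.478), np.float64(-0.232), np.float64(0.101)), (np.float64(0.471), np.float64(-0.233), np.float64(0.101)), (np.float64(0.464), np.float64(-0.233), np.float64(0.101))] [160 158 150]
210 [(np.float64(0.478), np.float64(-0.232), np.float64(0.096)), (np.float64(0.471), np.float64(-0.231), np.float64(0.097)), (np.float64(0.464), np.float64(-0.229), np.float64(0.098))] [150 149 143]
```

The tips really are at z ≈ 0.116, 40 mm higher than the stated TCP geometry implies. I trust the depth reading, so I'll open, go 46 mm lower and grip again.

>>> {"op": "arm_command", "data": {
  "plan": "0 0 0 0; 0 0 0 0; 0 0 0 0; 0 0 0 0; 0 0 0 0; 0 0 0 0; 0 0 0.01 0; 0 0 0.012 0; 0 0 0.012 0; 0 0 0 0; 0 0 0 0",
  "hand": -1
}}

```text
clock: 21.28
tcp_pos: [0.4716, -0.2533, 0.0559]
orientation: [-2.72, -1.572, 0.0]
contact_force: [0.6, 0.5, 1.5]
grip_width: 0.0857
gripper_force: 0.0
```

Run:
```python
from h import *
p,d=grab('side'); P=cloud('side',d)
m=(np.hypot(P[...,0]-.4715,P[...,1]+.2533)<.075)&(P[...,2]>.062)&(P[...,2]<.18)&(np.hypot(P[...,0]-.4715,P[...,1]+.2533)>.032)
k,lab,st,ce=cv2.connectedComponentsWithStats(m.astype('u1'))
for i in range(1,k):
    if st[i,4]>10: q=P[lab==i]; print(st[i],q.min(0).round(3),q.max(0).round(3))
a=cv2.resize(p[150:270,250:350],None,fx=4,fy=4,interpolation=3); cv2.imwrite('pics/c3.png',a[:,:,::-1])
```

```text
[272 170  17  35 313] [ 0.5   -0.294  0.091] [ 0.539 -0.249  0.18 ]
[306 179  26  36 424] [ 0.401 -0.251  0.094] [ 0.459 -0.204  0.18 ]
[327 188   4   8  19] [ 0.403 -0.225  0.146] [ 0.411 -0.209  0.166]
```

View pics/c3.png

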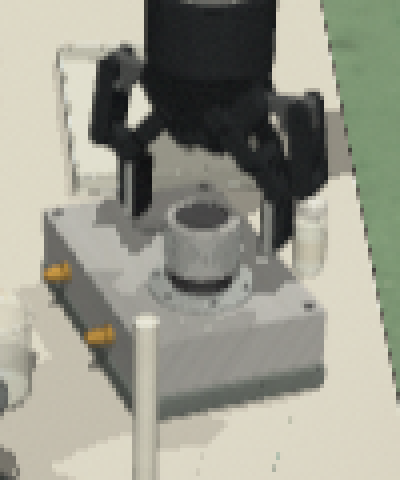

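Open tips now sit beside the collar at z ≈ 0.092, at crop (135,212) and (275,245), clear of everything. I'll go 11 mm lower and close.

>>> {"op": "arm_command", "data": {
  "plan": "0 0 0.006 0; 0 0 0.005 0; 0 0 0 0"
}}

```text
clock: 21.7
tcp_pos: [0.4712, -0.2532, 0.0445]
orientation: [-2.72, -1.571, 0.001]
contact_force: [-0.4, -0.1, -0.2]
grip_width: 0.0855
gripper_force: 0.0
```

>>> {"op": "arm_command", "data": {
  "plan": "0 0 0 0; 0 0 0 0; 0 0 0 0; 0 0 0 0; 0 0 0 0; 0 0 0 0",
  "hand": 1,
  "grip_force": 60
}}

```text
clock: 22.45
tcp_pos: [0.4732, -0.2542, 0.0457]
orientation: [2.718, 1.57, 0.003]
contact_force: [5.2, -3.2, 2.0]
grip_width: 0.0444
gripper_force: 61.0
```

>>> {"op": "arm_command", "data": {
  "plan": "0 0.0015 0 0; 0 0 0.002 0; 0 0 0.002 0; 0 0 0.001 0; 0 0 0 0; 0 0 0 0"
}}

```text
clock: 23.2
tcp_pos: [0.4732, -0.2542, 0.0405]
orientation: [2.72, 1.571, 0.0]
contact_force: [1.1, -0.4, 8.5]
grip_width: 0.0449
gripper_force: 61.8
```

>>> {"op": "arm_command", "data": {
  "plan": "0 0 0 4; 0 0 0 5; 0 0 0 5; 0 0 0 4; 0 0 0 0"
}}

```text
clock: 23.82
tcp_pos: [0.4734, -0.2544, 0.0407]
orientation: [2.932, 1.125, 0.001]
contact_force: [1.5, -1.6, 8.7]
grip_width: 0.0448
gripper_force: 61.8
```

>>> {"op": "arm_command", "data": {
  "plan": "0 0 0 3; 0 0 0 3; 0 0 0 3; 0 0 0 0"
}}

```text
clock: 24.32
tcp_pos: [0.4736, -0.2545, 0.0407]
orientation: [3.011, 0.892, 0.002]
contact_force: [3.2, -2.2, 7.5]
grip_width: 0.0445
gripper_force: 61.8
```

```bash
python3 -c "
from h import *
o=r.get_obs();M=R.from_rotvec(o['orientation']).as_matrix();print(o['clock'],o['tcp_pos'],o['contact_force'],o['moment'],np.degrees(np.arctan2(M[1,0],M[0,0])),o['joints'][6])"
```

```text
24.325 [ 0.47360333 -0.25450942  0.04071641] [ 3.17979177 -2.21379197  7.4575787 ] [-0.29301723 -0.29776438 -0.01934881] 32.99988053874826 -0.7224999355860541
```

>>> {"op": "arm_command", "data": {
  "plan": "0 0.001 0 3; 0 0 0 3; 0 0 0 3; 0 0 0 0"
}}

```text
clock: 24.82
tcp_pos: [0.4737, -0.2547, 0.0405]
orientation: [3.073, 0.654, 0.001]
contact_force: [1.1, -0.4, 8.0]
grip_width: 0.0447
gripper_force: 61.9
```

>>> {"op": "arm_command", "data": {
  "plan": "0 0 0 3; 0 0 0 3; 0 0 0 3; 0 0 0 0"
}}

```text
clock: 25.32
tcp_pos: [0.4737, -0.2548, 0.0401]
orientation: [3.114, 0.412, 0.001]
contact_force: [3.0, -0.7, 3.5]
grip_width: 0.0448
gripper_force: 62.7
```

```bash
python3 -c "
from h import *
o=r.get_obs();M=R.from_rotvec(o['orientation']).as_matrix();print(o['clock'],o['tcp_pos'],o['contact_force'],o['moment'],np.degrees(np.arctan2(M[1,0],M[0,0])),o['joints'][6])"
```

```text
25.325 [ 0.47370959 -0.25478066  0.0400876 ] [ 3.03895627 -0.713624    3.48797328] [-0.1399314  -0.5409059  -0.01835366] 15.071028022524771 -0.9807125816334665
```

The push needed fell from 8.0 to 3.5 N, so the key has dropped over the pin at about 45°. Pushing home.

>>> {"op": "arm_command", "data": {
  "plan": "0 0 0.002 0; 0 0 0.002 0; 0 0 0.002 0; 0 0 0 0; 0 0 0 0"
}}

```text
clock: 25.95
tcp_pos: [0.4737, -0.2548, 0.0343]
orientation: [3.114, 0.412, 0.001]
contact_force: [2.9, -0.5, 7.3]
grip_width: 0.0443
gripper_force: 63.7
```

>>> {"op": "arm_command", "data": {
  "plan": "0 0 0.0015 0; 0 0 0.001 0; 0 0 0 0; 0 0 0 0"
}}

```text
clock: 26.45
tcp_pos: [0.4739, -0.2549, 0.0339]
orientation: [3.114, 0.411, 0.001]
contact_force: [-4.1, 3.5, 31.3]
grip_width: 0.0448
gripper_force: 65.6
```

>>> {"op": "arm_command", "data": {
  "plan": "0 0 -0.001 0; 0 0 0 0; 0 0 0 0"
}}

```text
clock: 26.82
tcp_pos: [0.4737, -0.2548, 0.034]
orientation: [3.114, 0.412, 0.001]
contact_force: [-2.2, 1.7, 21.5]
grip_width: 0.0448
gripper_force: 64.5
```

Run:
```python
from h import *
p,d=grab('side'); P=cloud('side',d); P0=cloud('side',np.float32(cv2.FileStorage and d))
o=r.get_obs(); print(o['clock'],o['tcp_pos'],o['contact_force'],o['grip_width'])
for u in(294,297,300,303,306): print(u,[P[v,u].round(3)[1:].tolist() for v in range(204,222,2)])
q=P[(abs(P[...,0]-.5035)<.02)&(abs(P[...,1]-.014)<.02)&(P[...,2]>.08)]; print(q.mean(0),q.max(0))
a=cv2.resize(p[150:330,210:350],None,fx=3.3,fy=3.3,interpolation=3); cv2.imwrite('pics/end.png',a[:,:,::-1])
```

```text
26.875 [ 0.47375738 -0.25483621  0.03399307] [-2.26397056  2.08293621 21.27580831] 0.04447636352364058
294 [[-0.273, 0.089], [-0.266, 0.088], [-0.252, 0.09], [-0.243, 0.09], [-0.233, 0.09], [-0.236, 0.083], [-0.234, 0.079], [-0.233, 0.073], [-0.232, 0.068]]
297 [[-0.271, 0.091], [-0.265, 0.089], [-0.253, 0.09], [-0.251, 0.086], [-0.235, 0.089], [-0.231, 0.086], [-0.233, 0.079], [-0.23, 0.075], [-0.231, 0.069]]
300 [[-0.22, 0.119], [-0.217, 0.116], [-0.217, 0.11], [-0.206, 0.111], [-0.205, 0.106], [-0.223, 0.091], [-0.222, 0.085], [-0.225, 0.078], [-0.221, 0.075]]
303 [[-0.19, 0.136], [-0.195, 0.128], [-0.193, 0.124], [-0.198, 0.116], [-0.197, 0.111], [-0.217, 0.094], [-0.221, 0.086], [-0.218, 0.082], [-0.219, 0.076]]
306 [[-0.192, 0.135], [-0.192, 0.129], [-0.209, 0.115], [-0.202, 0.113], [-0.204, 0.107], [-0.22, 0.093], [-0.218, 0.088], [-0.221, 0.081], [-0.217, 0.078]]
[0.50349891 0.01631576 0.14242988] [0.50912234 0.02135662 0.19458483]
```

View pics/end.png

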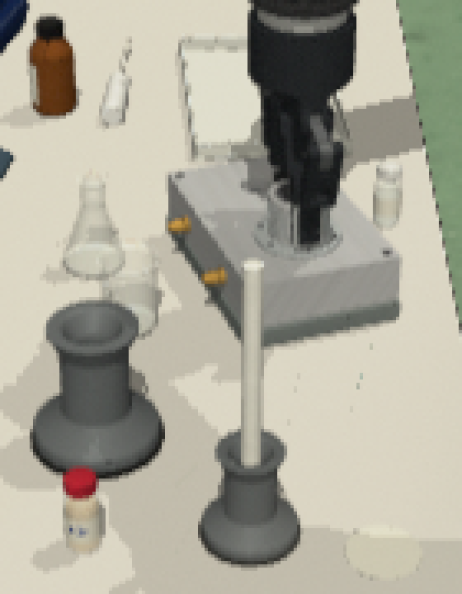

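The collar's top now reads 0.090 m, down from 0.102 in the same view, so it has gone 12 mm down. It is gripped at crop (298,210). The rod stands in the small stand at (253,360), and the flask, beaker and vials are upright. Handing in.

```bash
python3 -c "
from bench import ticket
print(ticket.hand_in())"
```

```text
the job is handed in; nothing more can be done
None
```

The job is handed in at about 27 s with no verdict returned: the button was pressed to its stop, the rod is back in its stand, and the collar is keyed, fully home and still held down at about 21 N, with the flask, beaker and vials upright.

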